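# Close up the slide store

### The job

Close up the microscope slides: with the fingertips push both drawers of the grey slide cabinet fully shut, and push the open lid of the flat slide box over so that it falls fully shut. Push only: do not pick up the slide box or shove it across the bench (it should stay where it stands), and leave the bottles, dish, boxes and other things around undisturbed.

Things in the scene. Friction and masses are not known exactly. Their poses are not given: they have to be found in the camera images.
- cabinet: grey metal slide cabinet with two white-fronted drawers side by side, 160 deep (x) x 200 wide (y) x 86 mm high, fixed to the bench; origin under the centre of its case, its z up, its x axis points from the front to the back, so the drawers open toward its -x. The case front is 80 mm before the origin
- drawer_left (a joint): travel of the left drawer in m: 0 is fully shut (its front panel against the case), up to 0.09 pulled out toward the cabinet's own -x; slides with about 1.5 N of friction and stays where it is left
- drawer_right (a joint): travel of the right drawer in m: 0 is fully shut (its front panel against the case), up to 0.09 pulled out toward the cabinet's own -x; slides with about 1.5 N of friction and stays where it is left
- left_front (a point): centre of the face that the robot sees of the left drawer's front panel (left and right as seen by the robot); moves with the drawer. The panel is upright, 95 mm wide and 8 mm thick, from 14 to 82 mm above the bench, this point at 55 mm. A 40 mm wide steel lip sticks out 9 mm from its foot, 18 to 22 mm above the bench: push on the plain panel above it, along the cabinet's +x
- right_front (a point): centre of the face that the robot sees of the right drawer's front panel (left and right as seen by the robot); moves with the drawer. The panel is upright, 95 mm wide and 8 mm thick, from 14 to 82 mm above the bench, this point at 55 mm. A 40 mm wide steel lip sticks out 9 mm from its foot, 18 to 22 mm above the bench: push on the plain panel above it, along the cabinet's +x
- slide_box: flat blue box for microscope slides with a hinged lid, loose on the bench, 0.3 kg, base about 98 (x) x 170 (y) x 26 mm high; origin under its centre, z up. The hinge runs along its y at x = +51 mm, z = 27 mm, on the side away from the robot. The lid is a 12 mm deep, 98 mm wide cover
- slide_box_lid (a joint): angle of the slide box's lid in rad: 0 is shut, it starts open, leaning back past upright at about 1.9 (its limit is 1.92, its free edge then about 120 mm above the bench and 85 mm behind the box's centre). Very light hinge: less than 1 N at the free edge moves it; once pushed well past upright toward the box's -x (below about 1.1 rad) it falls shut by itself
- lid_edge (a point): middle of the lid's free long edge (98 mm from the hinge, halfway through the lid's depth); moves with the lid. With the lid open the outside of the lid faces away from the robot, along the box's +x
- tip_box: blue and white box of pipette tips, 86x124x71 mm, loose on the bench, origin under its centre; a bystander
- petri_dish: round petri dish 62 mm wide, 14 mm high, lying loose on top of the cabinet; a bystander
- reagent_bottle: small bottle 30 mm wide, 62 mm high, standing loose on the rear of the cabinet's top; a bystander
- dropper_bottle: brown bottle 34 mm wide, 70 mm high, standing loose beside one short side of the slide box, about 30 mm from it; a bystander
- cassette_a: flat white test cassette 70x20x5 mm lying on the bench in front of the cabinet; a bystander
- cassette_b: a second, like cassette_a; a bystander
- timer: white bench timer 62x66x17 mm lying on the bench; a bystander
Things that resemble listed ones, but are neither listed nor needed, are in the scene too. There is more than one size of the slide_box; the job needs the larger.

How it is judged (in metres and radians):
At the end, for the whole second after the job is handed in: both drawers within 4 mm of fully shut, the slide box's lid within 0.06 rad of shut, the slide box at rest flat on the bench within 40 mm of where it started (value of joint each of drawer_left, drawer_right below 0.004 m and value of joint slide_box_lid below 0.06 rad and distance of slide_box from where it was at the start of the episode below 0.04 m and height (world z) of slide_box below 0.006 m and angle between slide_box's own z axis and vertical below 0.06 rad and linear speed of slide_box below 0.02 m/s); the robot touches nothing.
It fails at once if the slide box is lifted (15 mm), tipped (0.3 rad) or shoved more than 40 mm (height (world z) of slide_box above 0.015 m or angle between slide_box's own z axis and vertical above 0.3 rad or distance of slide_box from where it was at the start of the episode above 0.04 m).
It fails at once if a bystander (tip box, petri dish, bottles, cassettes, timer) is moved more than 30 mm (distance of any of tip_box, petri_dish, reagent_bottle, dropper_bottle, cassette_a, cassette_b, timer from where it was at the start of the episode above 0.03 m).
It also fails if it takes over 58 s, if anything falls off the work surface, if the arm or the gripper's body presses on something with over 40 N, if the wrist force passes 120 N, or if a joint passes its speed limit or range.

### The arm

A 6-joint arm with a two-finger parallel gripper is mounted at the origin on a cart in front of the work surface, level with it; the furniture and walls round the work are solid. World frame = base frame: x ahead of the robot, y to its left, z up, the work surface at z = 0. Lengths are in mm, angles in degrees, forces in N, time in s.
With the tool pointing down it reaches from about 300 to 850 mm from the base axis. Payload 4.2 kg.
Tool frame: the origin (TCP) lies midway between the tips of the shut fingers; the grasp point (between the pads) lies 19 mm behind it (env.grasp_offset is the distance from the TCP to the grasp point, in mm); z points along the fingers, y is the line along which they close (so a half turn about z gives the same grasp; the last joint's range is limited). The gripper opens to 91 mm and grips with 3 to 60 N. Pads are 32 mm wide; open, the fingers measure 118 mm over their backs; the gripper's body (76 mm by 178 mm) begins 60 mm behind the grasp point.
Start: joints at [-70.989, 18.312, 89.639, -0, 72.044, -1.146], TCP at [198.142, -539.799, 213.976] pointing down, gripper open.
Joint ranges: [-177.97, 177.97], [-48.28, 115.42], [12.27, 149.76], [-77.06, 257.06], [2.81, 150.46], [-146.56, 146.56]. Speed limits (degrees/s): [147.25, 147.25, 180, 180, 180, 180].

### API

Orientations are given as [roll, pitch, yaw] about the fixed x, y, z axes, in that order (R = Rz(yaw) Ry(pitch) Rx(roll)).
In Python, from workcell import env, optics gives the robot as it stands. The module is installed in compiled form; this text tells all that it offers.
- The arm moves only by the tool send_rows, never from a script. Its argument "targets" is a list that holds one entry, the list of rows, each a list of 7 numbers: the turn, a rotation vector about the world's x, y, z scaled (see below), then the shift along the world's x, y, z scaled (see below), then the closure, from -1 (fully open) to 1 (shut). In form: [[[rx, ry, rz, x, y, z, gripper], ...]]. A call has 1 to 12 rows; each row shifts and turns the commanded pose from where the row before left it; what a row does not reach is not made up. The controller multiplies each number of a shift by 0.2 m and each number of a turn by pi/2 rad. A row lasts 1/10 s, in which the tool goes at most 50 mm and 8.59 degrees, less where a joint would pass 70% of its speed; a pose out of reach is approached as far as the arm can. A call with a number of a shift or a turn outside -1 to 1 is refused whole. A call with a gripper value outside its range is refused whole. The fingers move at their own pace and stop on an object; "grip_force" is the grip in N (left out, the last holds). Time passes only in rows, so rows that do not move let the fingers close. It gives the time, the measured TCP pose, the force, the opening and the grip force at its end, in the units of the state.
- env.state(): the state, without advancing time (a new reading comes with each control period).
- optics.grab_frame(name): name is "scene" or "side" or "wrist"; returns (picture, depth): 480x640x3 uint8, red, green, blue; 480x640 float32, mm along the optical axis (not along the pixel's ray), 0 where there is no reading.
- optics.camera_info(name): a dict with "camera_matrix" (3x3 intrinsics, pixels), "k1" (the pictures are not rectified: a ray, as slopes to the right and down, at radius r is drawn at 1 + k1 r^2 times it, then the intrinsics apply), "R" (3x3) and "t" (3): a world point X has camera coordinates R X + t; the wrist camera has in their place "mount" (4x4, takes a point from camera to tool coordinates, whose origin is the TCP and whose axes are the flange's). Camera axes: x right, y down, z forward; pixel columns grow to the right and rows downward; lengths in mm; the calibration is good to about 2 mm. A picture is of the moment at which its call begins: read the wrist's pose just before it. camera_info takes no time and is no camera call.
- env.job_done(): hands the job in; it is judged then, once.
Trained networks look in the newest picture that a camera, given by its name, has taken for a name from the list of things; names that differ only in an ending like _2 or _b are one class to them, and where a whole thing is asked for, a point or a joint stands for the part that bears it (a point fixed in the world has none). Each returns a list of dicts, best first, with "conf" (0 to 1); they miss things now and then, are a little off and sometimes report something else, mostly with a low value. They report only what shows in the picture. A call takes as long as a camera call. They do not tell look-alikes from the thing itself.
- optics.silhouettes(camera, name): "mask" (480x640 bool, what is visible of it) and "at" ([column, row] in pixels, amid what is visible of it).
- optics.place_of(camera, name): "at" ([column, row] in pixels: a listed point, or the origin of a listed thing).
The state is a dict: "time_s": time; "qpos": joint angles; "qvel": joint speeds; "effort": joint torques, N m; "ee_pos": TCP position; "ee_rot": TCP orientation; "force": force on the tool from outside, world axes, zero at the start; "torque": the same for the moment, N m; "gripper_width": finger opening in mm; "gripper_force": force on a finger pad.
Only numpy, scipy, OpenCV 4.12 (cv2) and the standard library are available. Lean on these libraries where they do the work, as an engineer would, in place of code of your own. Each camera call takes 0.05 s, during which the arm holds its last target. There are 200 camera calls.

## Working session

There is one attempt and no reset: what is moved stays moved. The work goes in short steps, Python scripts to look and compute and a tool call to move; the robot and the scene stay as the last step left them, time stands still between calls to the robot, and variables do not carry over. Pictures are saved under pics/ and viewed, at most 10 in all, crops included, and the job is handed in when it is done.

Besides the shell and the picture viewer there is one more tool, called after "Call:" as name(argument=value, ...) on one line, values as JSON. send_rows: Moves the arm, as the interface text tells. Its arguments: {"type":"object","properties":{"targets":{"type":"array"},"grip_force":{"type":"number"}},"required":["targets"]}

```bash
mkdir -p pics
cat > h.py <<'E'
import numpy as np, cv2
from workcell import env, optics
from scipy.spatial.transform import Rotation as Ro
def cam(n):
    i=optics.camera_info(n); K=np.array(i["camera_matrix"]); k=i["k1"]
    if "R" in i: R=np.array(i["R"]); t=np.array(i["t"]); return K,k,R.T,-R.T@t
    s=env.state(); M=np.array(i["mount"]); Rt=Ro.from_euler('xyz',s["ee_rot"],degrees=True).as_matrix()
    return K,k,Rt@M[:3,:3],Rt@M[:3,3]+np.array(s["ee_pos"])
def rays(n,px):
    K,k,A,c=cam(n); px=np.asarray(px,float).reshape(-1,1,2)
    u=cv2.undistortPoints(px,K,np.array([k,0,0,0.]))[:,0]
    return np.c_[u,np.ones(len(u))]@A.T,c   # scaled so depth=1
def at_depth(n,px,d):
    r,c=rays(n,px); return c+r*np.asarray(d).reshape(-1,1)
def at_z(n,px,z):
    r,c=rays(n,px); return c+r*((z-c[2])/r[:,2:])
def cloud(n,d):
    v,u=np.mgrid[:480,:640]; return at_depth(n,np.c_[u.ravel(),v.ravel()],d.ravel()).reshape(480,640,3)
def project(n,P):
    K,k,A,c=cam(n); q=(np.atleast_2d(P)-c)@A; q=q[:,:2]/q[:,2:]; q=q*(1+k*(q**2).sum(1,keepdims=True)); return q@K[:2,:2].T+K[:2,2]
E
python3 - <<'E'
from h import *
print(env.state())
names=["cabinet","left_front","right_front","slide_box","lid_edge","tip_box","dropper_bottle","cassette_a","timer","petri_dish","reagent_bottle"]
for n in ("scene","side"):
    p,d=optics.grab_frame(n); cv2.imwrite(f"pics/{n}0.png",p[:,:,::-1]); np.save(f"{n}0.npy",d)
    C=cloud(n,d); print(n,cam(n)[3].round())
    for m in names:
        for o in optics.place_of(n,m)[:4]:
            a=np.array(o["at"]); i=a.round().astype(int).clip(0,[639,479])
            print(m,round(o["conf"],2),a.round(),C[i[1],i[0]].round(),'z0',at_z(n,a,0)[0].round())
E
```

```text
{'time_s': 0.0, 'qpos': array([-7.09879372e+01,  1.83491504e+01,  8.97055695e+01,  1.31287406e-05,
        7.20443993e+01, -1.14750022e+00]), 'qvel': array([ 0.03905697, -0.00809663, -0.11940762, -0.02627632,  0.0167144 ,
        0.00721909]), 'effort': array([ 3.62387895e-03, -4.12453830e+01, -2.31973958e+01,  7.27937277e-02,
        4.54470597e-02, -1.46003422e-04]), 'ee_pos': array([ 197.9866505 , -539.30045995,  213.15092485]), 'ee_rot': array([-1.79900901e+02, -1.99747056e-03,  2.01595573e+01]), 'force': array([-0.17149252, -0.18083283,  0.50992533]), 'torque': array([0.0394556 , 0.00045496, 0.02661157]), 'gripper_force': 0.0, 'gripper_width': 91.42766428662446}
scene [ -1. 821. 989.]
cabinet 0.62 [274. 238.] [647.  57.  85.] z0 [708. -12.   0.]
left_front 0.64 [310. 251.] [563.   5.  36.] z0 [585. -27.   0.]
right_front 0.64 [321. 229.] [560. -48.  81.] z0 [ 610. -127.    0.]
slide_box 0.91 [400. 204.] [ 452. -353.   15.] z0 [ 461. -372.    0.]
slide_box 0.91 [432. 172.] [ 430. -556.   29.] z0 [ 443. -597.    0.]
slide_box 0.71 [358. 290.] [387.  36.   6.] z0 [390.  31.   0.]
l
[... 1196 characters left out ...]
57. 293.  32.] z0 [472. 365.   0.]
dropper_bottle 0.55 [292. 307.] [ 409. -277.   16.] z0 [ 415. -251.    0.]
cassette_a 0.48 [259. 255.] [406. 135.   1.] z0 [406. 135.   0.]
cassette_a 0.43 [259. 266.] [ 250. -610.  334.] z0 [386.  54.   0.]
cassette_a 0.24 [317. 259.] [560. -68.  52.] z0 [596.  37.   0.]
timer 0.66 [260. 267.] [ 251. -615.  333.] z0 [388.  44.   0.]
timer 0.52 [264. 280.] [ 260. -603.  296.] z0 [377. -60.   0.]
petri_dish 0.53 [364. 239.] [733. -63.  97.] z0 [829. 141.   0.]
petri_dish 0.3 [309. 246.] [559.  13.  66.] z0 [604. 150.   0.]
reagent_bottle 0.72 [264. 278.] [375. -72.  15.] z0 [381. -42.   0.]
reagent_bottle 0.64 [352. 230.] [728.  31.  95.] z0 [819. 243.   0.]
```

View pics/scene0.png

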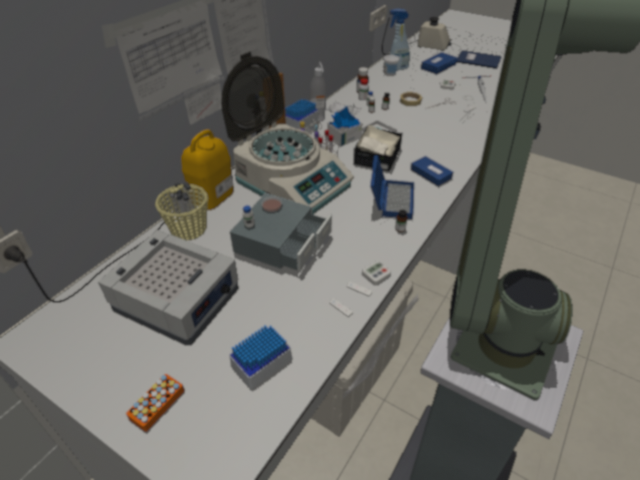

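View pics/side0.png

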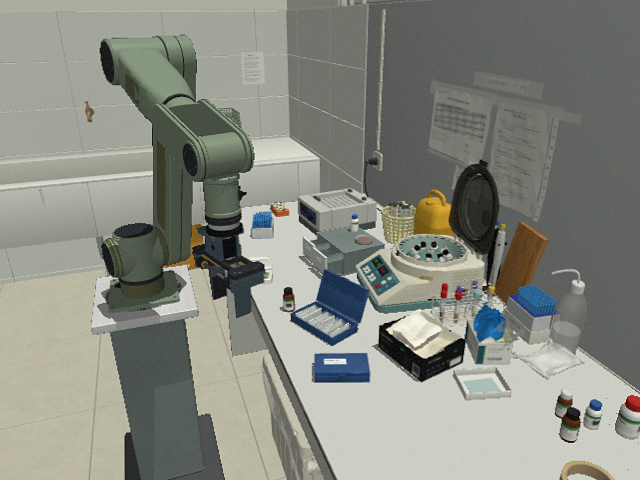

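The scene view shows the open slide box at about (393,190) and a smaller, closed blue look-alike at (432,170). More blue boxes lie far off at (440,62) and (478,58). The cabinet is at (275,235), with its drawers open at about (315,245). The cassettes are at (341,307) and (360,289), the timer at (376,272) and the dropper bottle at (402,222). I choose the open box at (393,190). Next I'll measure and check it in a crop.

```bash
python3 - <<'E'
from h import *
ims=[]
for n,(u,v,w,h) in (("scene",(225,145,200,150)),("side",(280,210,120,150))):
    p,d=optics.grab_frame(n); C=cloud(n,d)
    c=cv2.resize(p[v:v+h,u:u+w],None,fx=600/h/1.5,fy=600/h/1.5,interpolation=cv2.INTER_CUBIC)
    ims.append(c)
    for m in ("slide_box","slide_box_lid","cabinet","left_front","right_front"):
        for o in optics.silhouettes(n,m)[:3]:
            k=o["mask"]&(d>0); P=C[k]
            print(n,m,round(o["conf"],2),np.array(o["at"]).round(),k.sum(),'lo',np.percentile(P,3,axis=0).round(),'hi',np.percentile(P,97,axis=0).round())
            if m=="cabinet" and o["conf"]>.5 or m=="slide_box": np.save(f"{n}_{m}_{int(o['at'][0])}.npy",P)
            if m=="cabinet":
                T=P[abs(P[:,2]-86)<5]
                if len(T)>50: r=cv2.minAreaRect(T[:,:2].astype(np.float32)); print('  top rect',r, cv2.boxPoints(r).round())
cv2.imwrite("pics/crop1.png",np.hstack([i[:400] for i in ims])[:,:,::-1])
E
ls *.npy
```

```text
scene slide_box 0.83 [435. 170.] 798 lo [ 375. -627.   -2.] hi [ 507. -528.   33.]
scene slide_box 0.73 [390. 192.] 1706 lo [ 405. -473.   -1.] hi [ 578. -268.  117.]
scene slide_box_lid 0.87 [433. 171.] 560 lo [ 379. -668.    1.] hi [ 502. -533.   33.]
scene slide_box_lid 0.85 [378. 181.] 557 lo [ 492. -445.   18.] hi [ 587. -266.  119.]
scene cabinet 0.68 [285. 236.] 4957 lo [ 556. -111.    9.] hi [766. 101.  88.]
  top rect ((668.89453125, -8.475074768066406), (228.6842803955078, 206.35743713378906), 7.083095073699951) [[ 543.   80.]
 [ 568. -125.]
 [ 795.  -97.]
 [ 770.  108.]]
scene left_front 0.84 [297. 253.] 985 lo [553. -14.  19.] hi [639.  78.  82.]
scene left_front 0.71 [358. 290.] 159 lo [356.  18.   0.] hi [421.  40.   8.]
scene right_front 0.96 [315. 227.] 790 lo [ 557. -114.   20.] hi [653. -22.  81.]
scene right_front 0.54 [297. 251.] 1028 lo [554. -15.  19.] hi [640.  78.  82.]
side slide_box 0.89 [342. 369.] 1604 lo [ 377. -637.    0.] hi [ 500. -545.   30.]
side slide_box 0.84 [336. 307.] 3319 lo [ 412. -463.    3.] hi [ 573. -277.  107.]
side slide_box_lid 0.59 [342. 363.] 1202 lo [ 380. -634.   21.] hi [ 499. -543.   31.]
side cabinet 0.86 [340. 251.] 2347 lo [ 557. -117.   19.] hi [771.  79.  87.]
  top rect ((672.1957397460938, -33.33758544921875), (231.96624755859375, 236.56842041015625), 10.08968734741211) [[ 537.   63.]
 [ 579. -170.]
 [ 807. -129.]
 [ 766.  103.]]
side left_front 0.64 [313. 243.] 338 lo [554. -14.  21.] hi [646.  82.  81.]
side left_front 0.15 [328. 261.] 679 lo [ 558. -119.   18.] hi [656. -16.  79.]
side right_front 0.62 [329. 259.] 678 lo [ 558. -119.   18.] hi [656. -17.  79.]
scene0.npy
scene_cabinet_285.npy
scene_slide_box_390.npy
scene_slide_box_434.npy
side0.npy
side_cabinet_339.npy
side_slide_box_335.npy
side_slide_box_341.npy
```

View pics/crop1.png

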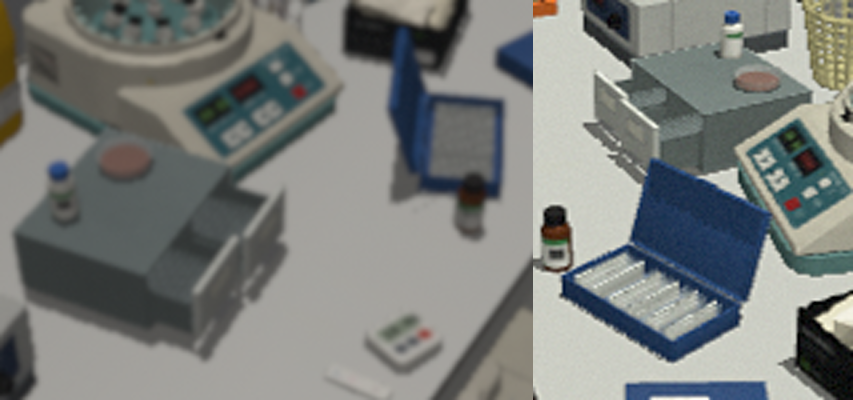

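The crop confirms it: the open two-part blue box with slides is the larger one, and both cabinet drawers are out. Next I fit the poses.

Run:
```python
from h import *
S=[np.load(f) for f in("scene_cabinet_285.npy","side_cabinet_339.npy")]
for P in S:
    T=P[(abs(P[:,2]-86)<4)&(P[:,0]>625)]
    # erode: robust rect by scanning yaw for sharpest extents
    best=min(((lambda q:(np.ptp(np.percentile(q[:,0],[1,99]))+np.ptp(np.percentile(q[:,1],[1,99])),a,np.percentile(q,[1,99],axis=0).round()))(T[:,:2]@np.array([[np.cos(np.radians(a)),-np.sin(np.radians(a))],[np.sin(np.radians(a)),np.cos(np.radians(a))]])) for a in np.arange(-20,21,1.)),key=lambda x:x[0])
    print('cab top',len(T),best)
    F=P[(P[:,2]>30)&(P[:,2]<80)&(P[:,0]<590)]
    for lo,hi in((-130,-20),(-10,100)):
        Q=F[(F[:,1]>lo)&(F[:,1]<hi)]
        for y0 in range(lo,hi,20):
            q=Q[(Q[:,1]>=y0)&(Q[:,1]<y0+20)]
            if len(q)>4: print(y0+10,len(q),np.percentile(q[:,0],[5,25,50,75]).round(1))
B=[np.load(f) for f in("scene_slide_box_390.npy","side_slide_box_335.npy")]
for P in B:
    L=P[(P[:,2]>45)&(P[:,2]<125)&(P[:,0]>480)]
    for _ in range(3):
        c=L.mean(0);n=np.linalg.svd(L-c)[2][2]; r=(L-c)@n; L=L[abs(r)<6]
    n*=np.sign(n[0]); print('lid',c.round(),n.round(3),'yaw',np.degrees(np.arctan2(n[1],n[0])).round(1),len(L))
    print(' y range',[ (z,L[abs(L[:,2]-z)<8][:,:2].min(0).round(),L[abs(L[:,2]-z)<8][:,:2].max(0).round()) for z in(60,80,100,115) if (abs(L[:,2]-z)<8).any()],L[:,2].max())
    T=P[(abs(P[:,2]-24)<6)&(P[:,0]<520)]; r=cv2.minAreaRect(T[:,:2].astype(np.float32)); print('base',r,cv2.boxPoints(r).round())
C=cloud("side",np.load("side0.npy")).reshape(-1,3)
E=cloud("scene",np.load("scene0.npy")).reshape(-1,3)
for nm,C in(("side",C),("scene",E)):
  for x0 in range(540,760,20):
    q=C[(C[:,0]>x0)&(C[:,0]<x0+20)&(C[:,1]>-460)&(C[:,1]<-130)]
    print(nm,x0,[(y,int(q[(q[:,1]>=y)&(q[:,1]<y+30)][:,2].max()) if ((q[:,1]>=y)&(q[:,1]<y+30)).any() else None) for y in range(-460,-130,30)])
```

```text
cab top 1886 (np.float64(352.5793267650468), np.float64(7.0), array([[ 620., -188.],
       [ 775.,   10.]]))
-120 25 [566.7 568.4 568.8 570.2]
-100 32 [565.3 565.9 566.6 567.7]
-80 38 [561.9 563.1 563.9 564.9]
-60 49 [559.5 560.5 561.6 563.2]
-40 42 [556.8 558.1 559.2 560.1]
-20 43 [556.3 557.9 559.4 562.6]
0 43 [560.4 561.5 562.5 564. ]
20 43 [557.4 558.6 559.7 560.8]
40 50 [555.1 555.9 557.2 558.2]
60 64 [553.  554.2 555.2 556.6]
80 104 [553.9 558.5 570.1 580.5]
cab top 675 (np.float64(350.49928431622715), np.float64(5.0), array([[ 623., -172.],
       [ 779.,   24.]]))
-120 61 [566.6 569.3 572.2 582.9]
-100 38 [564.1 565.6 566.9 567.9]
-80 44 [561.5 562.6 563.8 565.4]
-60 36 [557.9 560.2 561.6 562.8]
-40 32 [556.2 557.7 559.  560.2]
-20 9 [559.  559.7 562.7 567.3]
0 35 [559.8 561.2 562.4 563.8]
20 34 [556.7 558.4 559.4 561.2]
40 34 [554.6 556.  557.5 558.5]
60 26 [552.3 554.  554.8 555.8]
lid [ 542. -341.   87.] [ 0.873  0.392 -0.29 ] yaw 24.1 332
 y range [(60, array([ 496., -432.]), array([ 571., -267.])), (80, array([ 501., -425.]), array([ 580., -264.])), (100, array([ 507., 
[... 3238 characters left out ...]
), (-400, 68), (-370, 67), (-340, 66), (-310, 68), (-280, 64), (-250, 60), (-220, 59), (-190, 57), (-160, 52)]
scene 680 [(-460, 4), (-430, None), (-400, 78), (-370, 81), (-340, 81), (-310, 78), (-280, 73), (-250, 70), (-220, 67), (-190, 65), (-160, 64)]
scene 700 [(-460, 2), (-430, None), (-400, 91), (-370, 89), (-340, 87), (-310, 88), (-280, 85), (-250, 85), (-220, 80), (-190, 77), (-160, 73)]
scene 720 [(-460, None), (-430, None), (-400, 96), (-370, 94), (-340, 94), (-310, 126), (-280, 127), (-250, 92), (-220, 91), (-190, 89), (-160, 88)]
scene 740 [(-460, None), (-430, None), (-400, 94), (-370, 123), (-340, 137), (-310, 143), (-280, 143), (-250, 141), (-220, 124), (-190, 96), (-160, 95)]
```

Cabinet: yaw is about 7°, the shut panel faces lie at about q=610, and the drawers are out about 61 and 53 mm. Slide box: centre is about (470,-377) and yaw about 24°. I'll start with the lid, moving above and behind it with the fingers shut.

Call:
send_rows(targets=[[[0,0,0.0037,0.161,0.089,0,1],[0,0,0.0037,0.161,0.089,0,1],[0,0,0.0037,0.161,0.089,0,1],[0,0,0.0037,0.161,0.089,0,1],[0,0,0.0037,0.161,0.089,0,1],[0,0,0.0037,0.161,0.089,0,1],[0,0,0.0037,0.161,0.089,0,1],[0,0,0.0037,0.161,0.089,0,1],[0,0,0.0037,0.161,0.089,0,1],[0,0,0.0037,0.161,0.089,0,1],[0,0,0.0037,0.161,0.089,0,1],[0,0,0.0037,0.161,0.089,0,1]]])

```text
time_s: 3.0
ee_pos: [585.8, -325.3, 214.0]
ee_rot: [180.0, 0.0, 24.2]
force: [-0.3, -1.5, -0.3]
gripper_width: 0.7
gripper_force: 0.0
```

Run:
```python
from h import *
s=env.state(); print(s['ee_pos'],s['ee_rot'],s['gripper_width'],s['force'])
p,d=optics.grab_frame("wrist"); C=cloud("wrist",d)
i=p.copy()
u=np.array([.9135,.4067]);v=np.array([-.4067,.9135])
o=np.array([470,-377])
for P in ([*(o+u*125),95],[*(o+u*85),120]):
    cv2.circle(i,tuple(project("wrist",P)[0].round().astype(int).tolist()),5,(255,0,0),2)
cv2.imwrite("pics/w1.png",i[:,:,::-1])
Q=C[(d>0)]; q=(Q[:,:2]-o)@np.c_[u,v]
for lo in range(60,200,8):
    m=(q[:,0]>=lo)&(q[:,0]<lo+8)&(abs(q[:,1])<70)
    if m.any(): print(lo,m.sum(),np.percentile(Q[m,2],[2,50,98]).round())
```

```text
[ 585.80273769 -325.30683633  213.98289254] [1.79989529e+02 1.04475394e-03 2.41734531e+01] 0.656636502019494 [-0.33839617 -1.53071254 -0.25873699]
60 391 [-4. -2. -1.]
68 510 [-4. -2. -0.]
76 593 [-4. -2. -0.]
84 801 [-4. -2. -1.]
92 856 [ -3.  -2. 115.]
100 1240 [ -4.  -1. 305.]
108 1312 [ -3.  -1. 306.]
116 870 [-4. -2. -0.]
124 1239 [ -3.  -1. 324.]
132 1839 [ -3. 268. 332.]
140 2773 [ -3. 330. 334.]
148 9677 [ -2. 334. 344.]
156 64928 [307. 330. 343.]
164 20730 [ -2. 309. 326.]
172 1565 [ -3.  26. 314.]
180 1038 [-3. -1. 52.]
188 1143 [-3. -0. 56.]
196 1169 [-2. 41. 60.]
```

View pics/w1.png

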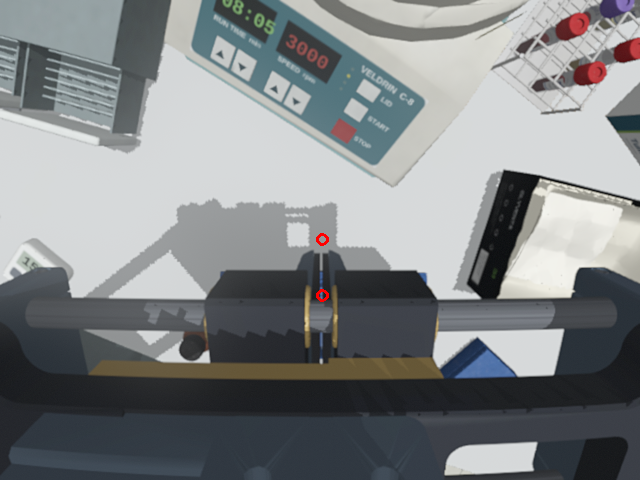

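The wrist view shows clear bench behind the lid at (322,240), with the centrifuge well beyond it at about (390,180). I'll go down.

Call:
send_rows(targets=[[[0,0,0,0,0,-0.145,1],[0,0,0,0,0,-0.145,1],[0,0,0,0,0,-0.145,1],[0,0,0,0,0,-0.145,1],[0,0,0,0,0,0,1]]])

```text
time_s: 3.55
ee_pos: [581.7, -324.7, 93.4]
ee_rot: [-179.6, 0.3, 24.2]
force: [-0.6, 0.3, -0.7]
gripper_width: 0.5
gripper_force: 0.0
```

Call:
send_rows(targets=[[[0,0,0,-0.0685,-0.0305,0,1],[0,0,0,-0.0685,-0.0305,0,1],[0,0,0,-0.0685,-0.0305,0,1],[0,0,0,-0.0685,-0.0305,0,1]]])

```text
time_s: 3.95
ee_pos: [529.1, -351.9, 99.9]
ee_rot: [179.8, -0.1, 24.1]
force: [2.3, -0.3, 1.7]
gripper_width: 0.5
gripper_force: 0.9
```

Call:
send_rows(targets=[[[0,0,0,-0.0685,-0.0305,0,1],[0,0,0,-0.0685,-0.0305,0,1],[0,0,0,-0.0685,-0.0305,0,1],[0,0,0,-0.0685,-0.0305,0,1],[0,0,0,-0.0685,-0.0305,0,1],[0,0,0,0,0,0,1],[0,0,0,0,0,0.1,1],[0,0,0,0,0,0.1,1],[0,0,0,0,0,0.1,1],[0,0,0,0,0,0.1,1],[0,0,0,0,0,0,1]]])

```text
time_s: 5.05
ee_pos: [462.8, -382.2, 180.8]
ee_rot: [179.7, -0.2, 24.2]
force: [-0.2, 0.2, 0.7]
gripper_width: 0.3
gripper_force: 0.0
```

Run:
```python
from h import *
p,d=optics.grab_frame("side"); C=cloud("side",d)
cv2.imwrite("pics/s2.png",cv2.resize(p[200:400,220:480],None,fx=3,fy=3)[:,:,::-1])
o=np.array([470,-377]);u=np.array([.9135,.4067]);v=np.array([-.4067,.9135])
Q=C[d>0]; q=(Q[:,:2]-o)@np.c_[u,v]
for lo in range(-60,110,10):
    m=(q[:,0]>=lo)&(q[:,0]<lo+10)&(abs(q[:,1])<75)&(Q[:,2]<150)
    if m.any(): print(lo,m.sum(),np.percentile(Q[m,2],[2,50,98]).round())
```

```text
-60 245 [-544.   -2.   26.]
-50 328 [-541.    8.   24.]
-40 203 [-549.   20.   89.]
-30 261 [ 5. 79. 89.]
-20 132 [ 9. 20. 85.]
-10 133 [10. 19. 78.]
0 127 [ 8. 20. 72.]
10 128 [ 7. 19. 65.]
20 133 [ 9. 20. 59.]
30 81 [ 8. 19. 51.]
40 59 [ 2. 16. 44.]
50 17 [ 9. 37. 40.]
60 3 [-3. -2.  0.]
70 8 [-3. -2.  0.]
80 12 [-5. -2.  0.]
90 26 [-6. -1.  1.]
100 87 [-6. -2.  2.]
```

View pics/s2.png

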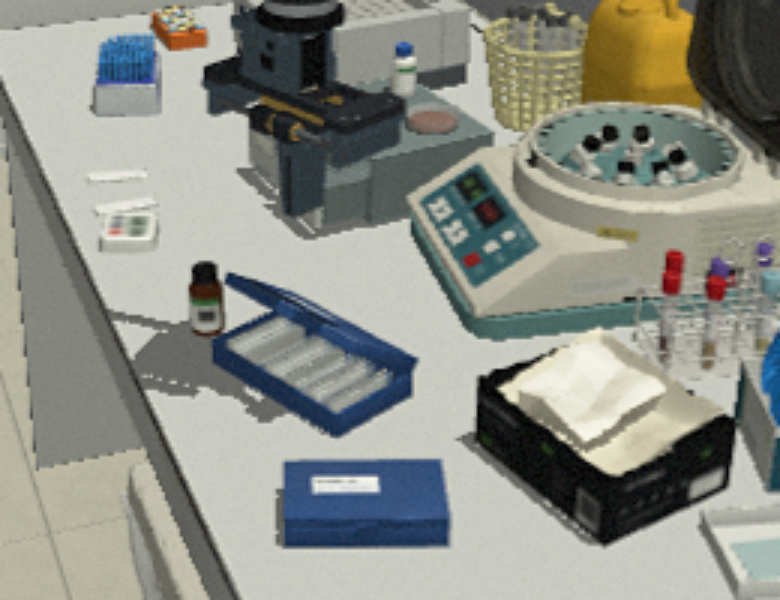

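The lid is falling shut: it is at about 0.6 rad in the picture, at (320,310), with nothing else disturbed. Next I go in front of the cabinet with the fingers open, so that one finger meets each drawer.

Call:
send_rows(targets=[[[0,0,-0.019,0.027,0.178,0,-1],[0,0,-0.019,0.027,0.178,0,-1],[0,0,-0.019,0.027,0.178,0,-1],[0,0,-0.019,0.027,0.178,0,-1],[0,0,-0.019,0.027,0.178,0,-1],[0,0,-0.019,0.027,0.178,0,-1],[0,0,-0.019,0.027,0.178,0,-1],[0,0,-0.019,0.027,0.178,0,-1],[0,0,-0.019,0.027,0.178,0,-1],[0,0,-0.019,0.027,0.178,0,-1],[0,0,0,0,0,0,-1]]])

```text
time_s: 6.2
ee_pos: [514.8, -21.5, 176.4]
ee_rot: [-179.9, 0.1, 7.3]
force: [-0.3, -0.4, -0.4]
gripper_width: 85.6
gripper_force: 0.0
```

Run:
```python
from h import *
p,d=optics.grab_frame("wrist")
i=p.copy()
for P in ([517,-26,48],[530,-18,48]): cv2.circle(i,tuple(project("wrist",P)[0].round().astype(int).tolist()),5,(255,0,0),2)
uc=np.array([.9925,.122]);vc=np.array([-.122,.9925])
for z,(a,b) in ((0,(0,0)),(82,(549,-139)),(82,(549,-89)),(82,(557,-89)),(82,(557,-39))):
    P=[*(a*uc+b*vc),z]; cv2.circle(i,tuple(project("wrist",P)[0].round().astype(int).tolist()),4,(0,255,0),2)
cv2.imwrite("pics/w2.png",i[:,:,::-1]); s=env.state(); print(s['ee_pos'],s['ee_rot'],s['gripper_width'])
```

```text
[514.59951529 -23.33614396 176.47142007] [-1.79977189e+02  1.53349818e-01  7.27651167e+00] 88.91263305665751
```

View pics/w2.png

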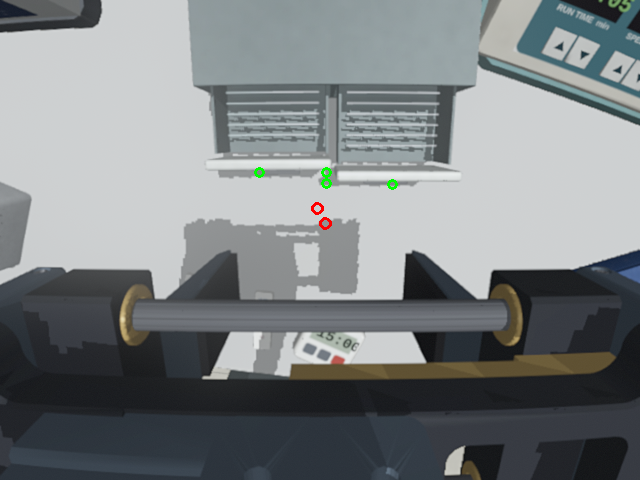

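The wrist view shows the two panels at (268,163) and (393,175), with the seam at (331,170), centred between the fingers. The yaw is aligned. Going down to 50 mm, then pushing.

Call:
send_rows(targets=[[[0,0,0,0,-0.015,-0.126,-1],[0,0,0,0,0,-0.126,-1],[0,0,0,0,0,-0.126,-1],[0,0,0,0,0,-0.126,-1],[0,0,0,0,0,-0.126,-1],[0,0,0,0,0,0,-1]]])

```text
time_s: 6.85
ee_pos: [511.8, -28.9, 48.3]
ee_rot: [-179.9, 0.5, 7.0]
force: [0.4, -0.1, 0.4]
gripper_width: 91.1
gripper_force: 0.0
```

Call:
send_rows(targets=[[[0,0,0,0.0745,0.009,0,-1],[0,0,0,0.0745,0.009,0,-1],[0,0,0,0.0745,0.009,0,-1],[0,0,0,0.0745,0.009,0,-1],[0,0,0,0.0745,0.009,0,-1],[0,0,0,0,0,0,-1]]])

```text
time_s: 7.45
ee_pos: [591.5, -19.7, 52.7]
ee_rot: [180.0, -0.1, 7.0]
force: [0.2, -0.5, 0.0]
gripper_width: 91.2
gripper_force: 0.0
```

Call:
send_rows(targets=[[[0,0,0,0.015,0.002,0,-1],[0,0,0,0.01,0.001,0,-1],[0,0,0,0,0,0,-1]]])

```text
time_s: 7.75
ee_pos: [594.0, -19.0, 52.2]
ee_rot: [180.0, 0.1, 7.0]
force: [-2.5, -1.5, 1.0]
gripper_width: 91.5
gripper_force: 1.3
```

Contact force is still only the sliding friction, so I'll go on in small steps.

Call:
send_rows(targets=[[[0,0,0,0.01,0.001,0,-1],[0,0,0,0.01,0.001,0,-1],[0,0,0,0,0,0,-1]]])

```text
time_s: 8.05
ee_pos: [599.0, -18.2, 52.0]
ee_rot: [180.0, -0.0, 7.1]
force: [-1.9, -1.5, 1.9]
gripper_width: 91.5
gripper_force: 1.2
```

Call:
send_rows(targets=[[[0,0,0,0.01,0.001,0,-1],[0,0,0,0.01,0.001,0,-1],[0,0,0,0,0,0,-1]]])

```text
time_s: 8.35
ee_pos: [599.2, -18.1, 51.9]
ee_rot: [-180.0, 0.5, 7.2]
force: [-10.1, -3.7, 8.0]
gripper_width: 91.1
gripper_force: 5.6
```

Call:
send_rows(targets=[[[0,0,0,0.01,0.001,0,-1],[0,0,0,0,0,0,-1]]])

```text
time_s: 8.55
ee_pos: [599.2, -18.1, 51.9]
ee_rot: [-180.0, 0.7, 7.2]
force: [-15.4, -4.1, 11.1]
gripper_width: 91.2
gripper_force: 7.8
```

Call:
send_rows(targets=[[[0,0,0,0.01,0.001,0,-1],[0,0,0,0,0,0,-1]]])

```text
time_s: 8.75
ee_pos: [599.1, -18.1, 51.9]
ee_rot: [-180.0, 1.0, 7.3]
force: [-18.9, -5.1, 15.3]
gripper_width: 91.3
gripper_force: 10.1
```

Call:
send_rows(targets=[[[0,0,0,-0.1,-0.012,0,-1],[0,0,0,-0.15,-0.018,0,-1],[0,0,0,-0.15,-0.018,0,-1],[0,0,0,0,0,0.15,-1],[0,0,0,0,0,0.15,-1],[0,0,0,0,0,0.15,-1],[0,0,0,0,0,0.15,-1],[0,0,0,0,0,0,-1],[0,0,0,0,0,0,-1]]])

```text
time_s: 9.65
ee_pos: [527.6, -26.6, 172.4]
ee_rot: [180.0, -0.2, 7.1]
force: [-0.1, -0.4, -0.6]
gripper_width: 91.3
gripper_force: 0.0
```

Run:
```python
from h import *
P0=[]
uc=np.array([.9925,.122]);vc=np.array([-.122,.9925])
for n in ("wrist","scene","side"):
    p,d=optics.grab_frame(n); C=cloud(n,d); P0.append(p); Q=C[d>0]; q=Q[:,:2]@np.c_[uc,vc]
    for m in ((q[:,1]>-175)&(q[:,1]<-105),(q[:,1]>-75)&(q[:,1]<-5)):
        k=m&(Q[:,2]>30)&(Q[:,2]<78)&(q[:,0]>540)&(q[:,0]<640); print(n,k.sum(),np.percentile(q[k,0],[10,50,90]).round(1) if k.sum()>5 else '')
    if n!="wrist":
        u=np.array([.9135,.4067]);v=np.array([-.4067,.9135]); q=(Q[:,:2]-[470,-377])@np.c_[u,v]
        for lo in range(-60,70,15):
            k=(q[:,0]>=lo)&(q[:,0]<lo+15)&(abs(q[:,1])<70)&(Q[:,2]<150)&(Q[:,2]>-20); print(lo,np.percentile(Q[k,2],[2,50,98]).round() if k.any() else '')
a=cv2.resize(P0[0],(400,300)); b=cv2.resize(P0[1][145:295,230:430],(400,300)); c=cv2.resize(P0[2][200:350,240:440],(400,300)); 
cv2.imwrite("pics/v3.png",np.vstack([np.hstack([a,b]),np.hstack([c,cv2.resize(P0[1],(400,300))])])[:,:,::-1])
```

```text
wrist 484 [609.5 610.2 611.9]
wrist 471 [608.8 609.2 610.4]
scene 137 [608.8 610.3 611.3]
scene 156 [607.8 609.5 610.6]
-60 [-4.  1. 39.]
-45 [33. 38. 42.]
-30 [34. 38. 42.]
-15 [34. 38. 42.]
0 [34. 38. 42.]
15 [34. 38. 43.]
30 [33. 38. 43.]
45 [-5.  1. 41.]
60 [-5. -1.  4.]
side 122 [608.1 610.2 612.3]
side 109 [606.7 609.1 611.5]
-60 [-4. 14. 38.]
-45 [33. 37. 40.]
-30 [34. 37. 40.]
-15 [34. 37. 40.]
0 [34. 37. 40.]
15 [34. 37. 40.]
30 [34. 37. 39.]
45 [33. 36. 39.]
60 [-3. -2. -2.]
```

View pics/v3.png

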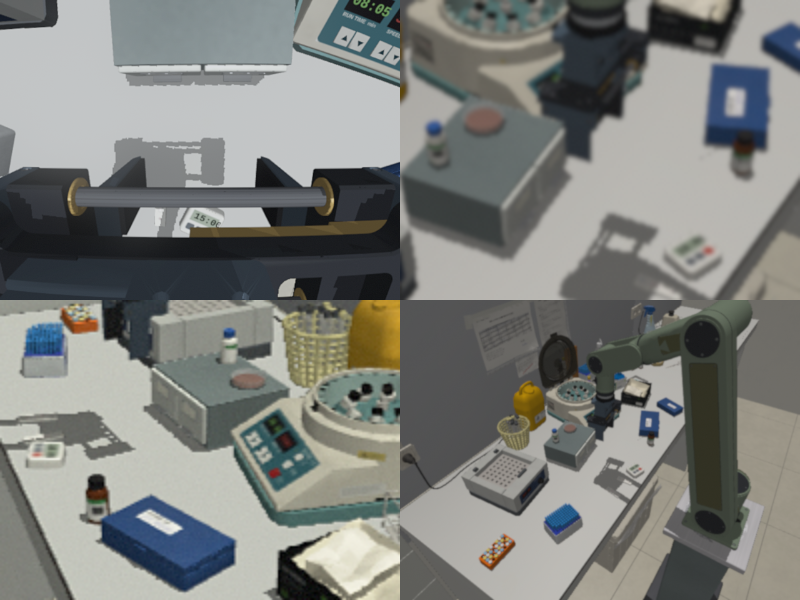

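The pictures show both drawer panels flush with the case: faces at q≈610 and 609 mm, where the shut face was predicted at about 610. The lid is flat at 38 mm, as it should be when shut, the box has not visibly moved, and the bystanders look untouched. The arm is clear, so I hand it in.

```bash
python3 -c "
from workcell import env
print(env.job_done())"
```

```text
the job is handed in; nothing more can be done
None
```

I pushed both drawers and the slide box lid shut, saw nothing else disturbed in the last pictures, and handed the job in at about 10 s of the 58 s; the hand-in call returned no verdict.

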